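# Find which way the refill canister's cap opens and hold the cap over the drip dish

### The arm

A 6-joint arm with a two-finger parallel gripper is mounted at the origin on a cart in front of the work surface, level with it; the furniture and walls round the work are solid. World frame = base frame: x ahead of the robot, y to its left, z up, the work surface at z = 0. Lengths are in m, angles in degrees, forces in N, time in s.
With the tool pointing down it reaches from about 0.3 to 0.75 m from the base axis. Payload 8.5 kg.
Tool frame: the origin (TCP) lies at the very end of the fingers, on their centre line; the grasp point (between the pads) lies 19 mm behind it; z points along the fingers, y is the line along which they close (so a half turn about z gives the same grasp; the last joint's range is limited). The gripper opens to 85 mm and grips with 20 to 120 N. Pads are 22 mm wide; open, the fingers measure 114 mm over their backs; the gripper's body (76 mm by 85 mm) begins 54 mm behind the grasp point. The pads swing forward as they close: fully open they stand 13 mm farther back than shut.
Start: joints at [54.357, 21.807, 74.336, -0, 83.858, -12.336], TCP at [0.218, 0.505, 0.231] pointing down, gripper open.
Joint ranges: [-178.18, 178.18], [-50.72, 133.34], [12.68, 142.11], [-81.47, 261.47], [9.98, 163.14], [-165.26, 165.26]. Speed limits (degrees/s): [136.94, 136.94, 180, 180, 180, 180].

### API

Orientations are given as a 3x3 rotation matrix whose columns are the frame's x, y, z axes.
In Python, from rig import observe, cams, ticket gives the robot as it stands.
- The arm moves only by the tool move_arm, never from a script. Its arguments are lists of equal length, an entry for each row: "jaw": the finger opening in cm, from 0 to 8.54; "dp": the shift along the tool's x, y, z in cm, a list of three; "turn": the turn, a rotation vector about the tool's x, y, z in rad, a list of three. In form: {"jaw": [jaw, ...], "dp": [[tx, ty, tz], ...], "turn": [[wx, wy, wz], ...]}. A call has 1 to 12 rows; each row shifts and turns the commanded pose from where the row before left it, along the tool's axes as they then stand; what a row does not reach is not made up. A row lasts 1/12 s, in which the tool goes at most 41.7 mm and 7.16 degrees, less where a joint would pass 70% of its speed; a pose out of reach is approached as far as the arm can. A call is refused whole if a number of a shift passes 4.17 or a number of a turn 0.125, either way. A call with a gripper value outside its range is refused whole. The fingers move at their own pace and stop on an object; "force" is the grip in N (left out, the last holds). Time passes only in rows, so rows that do not move let the fingers close. It gives the time, the measured TCP pose, the force, the opening and the grip force at its end, in the units of the state.
- observe(): the state, without advancing time (a new reading comes with each control period).
- cams.get_image(name): name is "side" or "top" or "wrist"; returns (picture, depth): 400x640x3 uint8, red, green, blue; 400x640 float32, m along the optical axis (not along the pixel's ray), 0 where there is no reading.
- cams.calibration(name): a dict with "vertical_fov" (degrees; the focal length in pixels is half the picture's height over the tangent of half this angle, whatever the lens; pixels are square), "cx", "cy" (the principal point, pixels), "view" (4x4, takes a point from world to camera coordinates); the wrist camera has in their place "tool_from_camera" (4x4, takes a point from camera to tool coordinates, whose origin is the TCP and whose axes are the flange's). Camera axes: x right, y up, looking along -z (the intrinsics and any distortion apply to the point x, -y, -z); pixel columns grow to the right and rows downward; lengths in m; the calibration is good to about 2 mm. A picture is of the moment at which its call begins: read the wrist's pose just before it. calibration takes no time and is no camera call.
- ticket.close_job(): hands the job in; it is judged then, once.
Trained networks look in the newest picture that a camera, given by its name, has taken for a name from the list of things; names that differ only in an ending like _2 or _b are one class to them, and where a whole thing is asked for, a point or a joint stands for the part that bears it (a point fixed in the world has none). Each returns a list of dicts, best first, with "p" (0 to 1); they miss things now and then, are a little off and sometimes report something else, mostly with a low value. They report only what shows in the picture. A call takes as long as a camera call. They do not tell look-alikes from the thing itself.
- cams.spot_in(camera, query): "box" ([centre column, centre row, width, height] as shares, 0 to 1, of the picture: columns of its width, rows of its height, round what is visible of it).
- cams.outline_of(camera, query): "mask" (400x640 bool, what is visible of it) and "box" ([centre column, centre row, width, height] as shares, 0 to 1, of the picture: columns of its width, rows of its height, round what is visible of it).
- cams.mark_of(camera, query): "location" ([column, row] as shares, 0 to 1, of the picture: columns of its width, rows of its height: a listed point, or the origin of a listed thing).
The state is a dict: "time_s": time; "q": joint angles; "qvel": joint speeds; "joint_efforts": joint torques, N m; "position": TCP position; "tool_rot": TCP orientation; "ft_force": force on the tool from outside, world axes, zero at the start; "wrist_torque": the same for the moment, N m; "grip_width": finger opening in m; "gripper_force": force on a finger pad.
Only numpy, scipy, OpenCV 4.12 (cv2) and the standard library are available. Lean on these libraries where they do the work, as an engineer would, in place of code of your own. Each camera call takes 0.05 s, during which the arm holds its last target. There are 200 camera calls.

### The job

Open the white refill canister that has the blue drip dish standing in front of it: one of the two look-alike canisters opens clockwise and the other anticlockwise, so try its orange cap one way and, if that stops short, the other, until it is free, and lift it straight off. Finish while still holding the cap in the gripper, upright and still over the middle of the drip dish, some 5 to 10 cm above the worktop and touching nothing else. Leave the other canister closed and the dish and the other things where they are.

Things in the scene. Friction and masses are not known exactly. Their poses are not given: they have to be found in the camera images.
- canister_1: one of two look-alike white canisters with a green band, fixed. Body 84 mm across, foot 93 mm; origin at the centre of its underside, z up; flat shoulder at 110 mm, where the cap stands; hidden neck 30 mm (40 over lugs), 34 mm tall on the axis. One canister opens anticlockwise (from above), the other clockwise; which changes each time and cannot be seen
- cap_1: orange cap of canister_1, on its axis: 48 mm across, 42 tall, 40 g, loose; origin at the centre of its underside, z up. Lug cap, 1.5 mm sideways play: turned 60 (55 to 110) degrees from its start the opening way, almost without resistance and without rising, it lifts straight off; the other way a hard stop comes after about 10 degrees. Turned less, it cannot be pulled off
- canister_2: one of two look-alike white canisters with a green band, fixed. Body 84 mm across, foot 93 mm; origin at the centre of its underside, z up; flat shoulder at 110 mm, where the cap stands; hidden neck 30 mm (40 over lugs), 34 mm tall on the axis. One canister opens anticlockwise (from above), the other clockwise; which changes each time and cannot be seen
- cap_2: orange cap of canister_2, on its axis: 48 mm across, 42 tall, 40 g, loose; origin at the centre of its underside, z up. Lug cap, 1.5 mm sideways play: turned 60 (55 to 110) degrees from its start the opening way, almost without resistance and without rising, it lifts straight off; the other way a hard stop comes after about 10 degrees. Turned less, it cannot be pulled off
- drip_dish: shallow round blue dish, 90 mm across the rim, 16 mm tall, loose on the worktop; origin at the centre of its underside, z up. It stands in front of (on the robot's side of) one of the canisters, within 0.22 m of its axis, and so marks the canister to open; the other canister is at least 0.24 m from it
- balm_pot: grey and white pot, 69 mm across, 41 mm tall, in front of the other canister; a bystander, loose; origin at the centre of its underside
- scissors: blue-handled scissors, 199 mm long, lying flat between the canisters; a bystander, loose; origin at the centre of its underside
- peg_0: wooden clothes peg, 72 mm long, lying flat; a bystander, loose; origin at the centre of its underside
- candle: candle in a glass, 76 mm across, 90 mm tall; a bystander, loose; origin at the centre of its underside
- soda_jar: jar with dark lid, 44 mm across, 105 mm tall; a bystander, loose; origin at the centre of its underside
- scent_oil: amber dropper bottle, 34 mm across, 102 mm tall; a bystander, loose; origin at the centre of its underside
There are look-alikes about, which are no part of the job. What is shaped like the cap_1 but purple is not meant.

How it is judged (in metres and radians):
On the way:
1. the marked canister's cap is held in the fingers, raised at least 25 mm (((horizontal distance between canister_1 and drip_dish below 0.23 m and contact force between the fingers and cap_1 above 1 N and z of cap_1 in the frame of canister_1 above 0.135 m) or (horizontal distance between canister_2 and drip_dish below 0.23 m and contact force between the fingers and cap_2 above 1 N and z of cap_2 in the frame of canister_2 above 0.135 m))), for 0.1 s.
At the end, for the whole second after the job is handed in: the marked canister's cap is gripped (over 1 N) within 30 mm of the dish's centre, its underside 30 to 160 mm above the dish's, upright within 0.25 rad, slower than 20 mm/s, touching neither dish nor canister; the other cap moved under 15 mm, the dish under 30 mm (((horizontal distance between canister_1 and drip_dish below 0.23 m and contact force between the fingers and cap_1 above 1 N and horizontal distance between cap_1 and drip_dish below 0.03 m and z of cap_1 in the frame of drip_dish between 0.03 and 0.16 m and angle between cap_1's own z axis and vertical below 0.25 rad and linear speed of cap_1 below 0.02 m/s and contact force between cap_1 and drip_dish below 0.1 N and contact force between cap_1 and canister_1 below 0.1 N and distance of cap_2 from where it was at the start of the episode below 0.015 m and distance of drip_dish from where it was at the start of the episode below 0.03 m) or (horizontal distance between canister_2 and drip_dish below 0.23 m and contact force between the fingers and cap_2 above 1 N and horizontal distance between cap_2 and drip_dish below 0.03 m and z of cap_2 in the frame of drip_dish between 0.03 and 0.16 m and angle between cap_2's own z axis and vertical below 0.25 rad and linear speed of cap_2 below 0.02 m/s and contact force between cap_2 and drip_dish below 0.1 N and contact force between cap_2 and canister_2 below 0.1 N and distance of cap_1 from where it was at the start of the episode below 0.015 m and distance of drip_dish from where it was at the start of the episode below 0.03 m))); the arm keeps its last pose, push and grip.
It fails at once if the other canister's cap is lifted or shifted by more than 15 mm ((horizontal distance between canister_1 and drip_dish below 0.23 m and distance of cap_2 from where it was at the start of the episode above 0.015 m) or (horizontal distance between canister_2 and drip_dish below 0.23 m and distance of cap_1 from where it was at the start of the episode above 0.015 m)).
It fails at once if the drip dish is shifted by more than 3 cm (distance of drip_dish from where it was at the start of the episode above 0.03 m).
It fails at once if a bystander is shifted by more than 3 cm or knocked over (distance of any of balm_pot, scissors, peg_0, candle, soda_jar, scent_oil from where it was at the start of the episode above 0.03 m or angle between any of balm_pot, candle, soda_jar, scent_oil's own z axis and vertical above 0.5 rad).
It also fails if it takes over 45 s, if anything falls off the work surface, if the arm or the gripper's body presses on something with over 40 N, if the wrist force passes 120 N, or if a joint passes its speed limit or range.

## Working session

There is one attempt and no reset: what is moved stays moved. The work goes in short steps, Python scripts to look and compute and a tool call to move; the robot and the scene stay as the last step left them, time stands still between calls to the robot, and variables do not carry over. Pictures are saved under pics/ and viewed, at most 10 in all, crops included, and the job is handed in when it is done.

Besides the shell and the picture viewer there is one more tool, called after "Call:" by a JSON object that holds its "fn" and its "kwargs". move_arm: Moves the arm, as the interface text tells. Its arguments: {"type":"object","properties":{"jaw":{"type":"array","items":{"type":"number"}},"dp":{"type":"array","items":{"type":"array","items":{"type":"number"}}},"turn":{"type":"array","items":{"type":"array","items":{"type":"number"}}},"force":{"type":"number"}},"required":["jaw","dp","turn"]}

```bash
mkdir -p pics
cat > h.py <<'E'
import numpy as np, cv2
from rig import observe, cams, ticket
def world(cam,px,d,s=None):
    c=cams.calibration(cam); f=200/np.tan(np.radians(c["vertical_fov"])/2)
    px=np.atleast_2d(px).astype(float); d=np.atleast_1d(d)
    P=np.c_[(px[:,0]-c["cx"])/f*d,-(px[:,1]-c["cy"])/f*d,-d,np.ones(len(d))]
    if "view" in c: return (np.linalg.inv(c["view"])@P.T).T[:,:3]
    T=np.eye(4);T[:3,:3]=s["tool_rot"];T[:3,3]=s["position"]
    return (T@c["tool_from_camera"]@P.T).T[:,:3]
E
python3 - <<'E'
from h import *
s=observe();print({k:np.round(v,3).tolist() for k,v in s.items()})
for n in("top","side"):
    im,d=cams.get_image(n);cv2.imwrite(f"pics/{n}0.png",im[:,:,::-1]);print(n,{k:v for k,v in cams.calibration(n).items() if k!="view"} )
    for q in("cap_1","canister_1","drip_dish","balm_pot"):
        for r in cams.outline_of(n,q)[:4]:
            m=r["mask"]&(d>0); v,u=np.nonzero(m)
            if len(u)<10: continue
            w=world(n,np.c_[u,v],d[m]); print(q,round(r["p"],2),np.round([u.mean(),v.mean()]),np.round(np.median(w,0),3),np.round(w.min(0),3),np.round(w.max(0),3))
E
```

```text
{'time_s': 0.0, 'q': [54.357, 21.842, 74.385, 0.001, 83.86, -12.336], 'qvel': [-0.093, -0.019, -0.065, 0.03, -0.012, 0.078], 'joint_efforts': [-0.0, -44.846, -23.128, -0.0, 0.005, 0.0], 'position': [0.217, 0.505, 0.231], 'tool_rot': [[-0.918, 0.396, -0.001], [0.396, 0.918, -0.001], [0.0, -0.001, -1.0]], 'ft_force': [1.289, -0.09, -1.323], 'wrist_torque': [0.002, -0.007, -0.031], 'gripper_force': 0.0, 'grip_width': 0.085}
top {'vertical_fov': 42.3412958044221, 'cx': 313.8239881293991, 'cy': 194.3149009191604}
cap_1 0.97 [222. 155.] [0.619 0.032 0.151] [ 0.599  0.011 -0.002] [0.688 0.088 0.156]
cap_1 0.87 [365. 172.] [ 0.594 -0.235  0.152] [ 0.574 -0.265  0.1  ] [ 0.625 -0.211  0.158]
cap_1 0.59 [284. 181.] [ 0.594 -0.078  0.042] [ 0.574 -0.101  0.001] [ 0.624 -0.055  0.047]
canister_1 0.57 [358. 186.] [ 0.575 -0.222  0.095] [ 0.552 -0.278 -0.002] [ 0.659 -0.19   0.152]
drip_dish 0.87 [352. 260.] [ 0.438 -0.223  0.005] [ 0.393 -0.266 -0.004] [ 0.482 -0.179  0.022]
drip_dish 0.51 [297. 146.] [ 0.677 -0.101  0.01 ] [ 0.665 -0.129 -0.004] [ 0.692 -0.067  0.017]
balm_pot 0.71 [210. 250.] [
[... 190 characters left out ...]
0.143] [ 0.408  0.011 -0.001] [0.649 0.122 0.155]
cap_1 0.77 [268. 198.] [ 0.614 -0.233  0.144] [ 0.578 -0.258  0.109] [ 0.624 -0.211  0.155]
cap_1 0.77 [340. 237.] [ 0.611 -0.079  0.035] [ 0.574 -0.102 -0.002] [ 0.622 -0.054  0.045]
canister_1 0.87 [271. 231.] [ 0.631 -0.23   0.065] [ 0.448 -0.3   -0.001] [ 0.646 -0.189  0.12 ]
canister_1 0.65 [392. 240.] [0.656 0.026 0.066] [ 0.569 -0.009 -0.002] [0.67  0.1   0.112]
canister_1 0.34 [224. 191.] [ 0.491 -0.362  0.063] [ 0.22  -0.45  -0.048] [ 0.59  -0.329  0.107]
drip_dish 0.64 [288. 195.] [ 0.422 -0.207  0.006] [ 0.393 -0.235  0.002] [ 0.48  -0.178  0.019]
balm_pot 0.77 [389. 194.] [0.448 0.048 0.042] [0.417 0.034 0.002] [0.476 0.099 0.045]
```

View pics/top0.png

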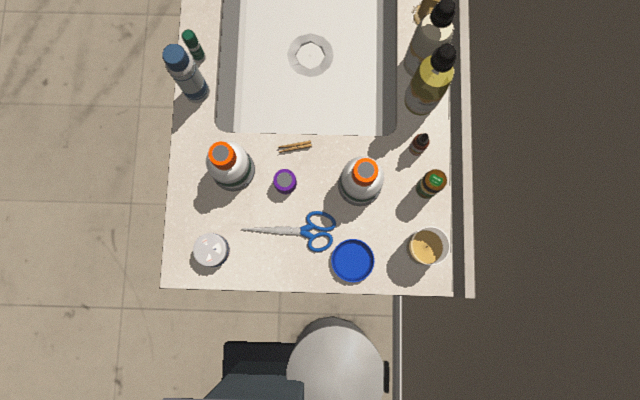

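View pics/side0.png

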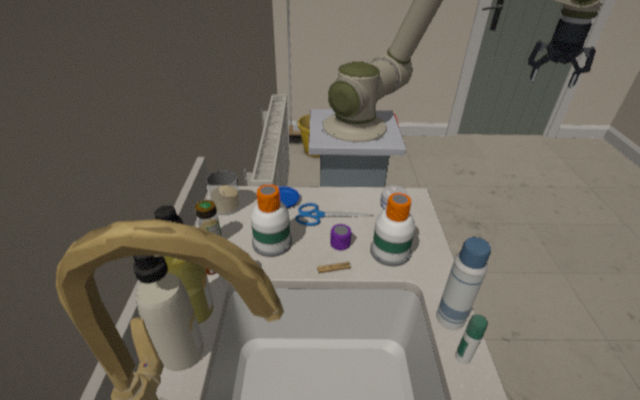

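Run:
```python
from h import *
im,d=cams.get_image("top")
cv2.imwrite("pics/crop.png",cv2.resize(im[110:300,190:470,::-1],None,fx=2.5,fy=2.5))
for px in [(465,200),(500,200),(550,150),(600,250),(430,10),(445,60)]: print(px,np.round(world("top",[px],d[px[1],px[0]]),3))
for r in cams.outline_of("top","cap_1")[:2]:
    m=r["mask"]&(d>0);v,u=np.nonzero(m);w=world("top",np.c_[u,v],d[m]);w=w[abs(w[:,2]-.152)<.005]
    print(len(w),(w.min(0)+w.max(0))/2,np.ptp(w,0))
r=cams.outline_of("top","drip_dish")[0];m=r["mask"]&(d>0);v,u=np.nonzero(m);w=world("top",np.c_[u,v],d[m]);print((w.min(0)+w.max(0))/2,np.ptp(w,0))
```

```text
(465, 200) [[ 0.556 -0.435  0.091]]
(500, 200) [[ 0.533 -0.45   0.244]]
(550, 150) [[ 0.569 -0.45   0.432]]
(600, 250) [[ 0.435 -0.451  0.536]]
(430, 10) [[ 0.96  -0.374  0.078]]
(445, 60) [[ 0.774 -0.362  0.247]]
478 [0.62219502 0.03537253 0.15182648] [0.04557801 0.04576183 0.00956669]Traceback (most recent call last):
  File "<stdin>", line 7, in <module>
    return umr_minimum(a, axis, None, out, keepdims, initial, where)
ValueError: zero-size array to reduction operation minimum which has no identity
```

View pics/crop.png

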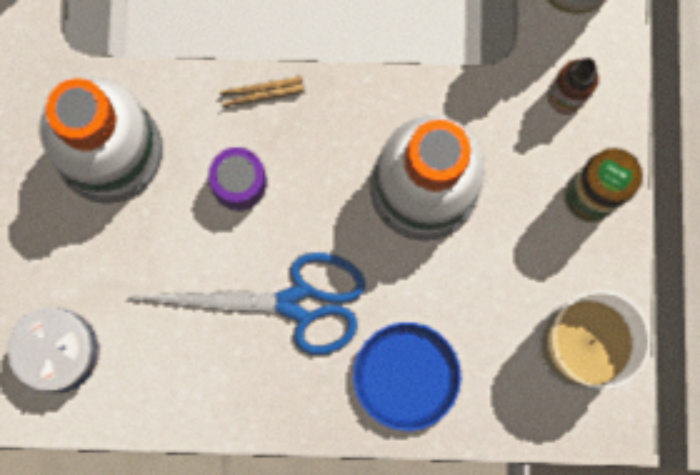

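The candidates in the top picture are the orange cap at (222,155) with the balm pot in front of it, the orange cap at (365,172) with the blue dish in front at (352,260), and the purple cap at (284,181). I choose (365,172). Its cap is at about (0.598, -0.236) and the dish at about (0.438, -0.223). I'll set out for it now.

Call:
{"fn": "move_arm", "kwargs": {"jaw": [8.5, 8.5, 8.5, 8.5, 8.5, 8.5, 8.5, 8.5, 8.5, 8.5, 8.5], "dp": [[-2.92, -2.4, 0], [-2.92, -2.4, 0], [-2.92, -2.4, 0], [-2.92, -2.4, 0], [-2.92, -2.4, 0], [-2.92, -2.4, 0], [-2.92, -2.4, 0], [-2.92, -2.4, 0], [-2.92, -2.4, 0], [-2.92, -2.4, 0], [-2.92, -2.4, 0]], "turn": [[0, 0, 0], [0, 0, 0], [0, 0, 0], [0, 0, 0], [0, 0, 0], [0, 0, 0], [0, 0, 0], [0, 0, 0], [0, 0, 0], [0, 0, 0], [0, 0, 0]]}}

```text
time_s: 1.52
position: [0.4086, 0.1337, 0.2316]
tool_rot: [[-0.918, 0.396, 0.001], [0.396, 0.918, 0.0], [-0.001, 0.0, -1.0]]
ft_force: [1.0, -0.2, 0.2]
grip_width: 0.0849
gripper_force: 0.0
```

Call:
{"fn": "move_arm", "kwargs": {"jaw": [8.5, 8.5, 8.5, 8.5, 8.5, 8.5, 8.5, 8.5, 8.5, 8.5, 8.5], "dp": [[-2.92, -2.4, 0], [-2.92, -2.4, 0], [-2.92, -2.4, 0], [-2.92, -2.4, 0], [-2.92, -2.4, 0], [-2.92, -2.4, 0], [-2.92, -2.4, 0], [-2.92, -2.4, 0], [-2.92, -2.4, 0], [-2.92, -2.4, 0], [-2.92, -2.4, 0]], "turn": [[0, 0, 0], [0, 0, 0], [0, 0, 0], [0, 0, 0], [0, 0, 0], [0, 0, 0], [0, 0, 0], [0, 0, 0], [0, 0, 0], [0, 0, 0], [0, 0, 0]]}}

```text
time_s: 2.43
position: [0.5992, -0.2358, 0.2313]
tool_rot: [[-0.918, 0.396, 0.0], [0.396, 0.918, 0.0], [-0.0, 0.0, -1.0]]
ft_force: [0.9, -0.5, -0.1]
grip_width: 0.0847
gripper_force: 0.0
```

Call:
{"fn": "move_arm", "kwargs": {"jaw": [8.5, 8.5, 8.5, 8.5, 8.5, 8.5, 8.5, 8.5, 8.5, 8.5, 8.5, 8.5], "dp": [[0, 0, 0], [0, 0, 0], [0, 0, 0], [0, 0, 0], [0, 0, 0], [0, 0, 0], [0, 0, 0], [0, 0, 0], [0, 0, 0], [0, 0, 0], [0, 0, 0], [0, 0, 0]], "turn": [[0, 0, 0.12], [0, 0, 0.12], [0, 0, 0.12], [0, 0, 0.12], [0, 0, 0.12], [0, 0, 0.12], [0, 0, 0.12], [0, 0, 0.12], [0, 0, 0.12], [0, 0, 0.12], [0, 0, 0.12], [0, 0, 0]]}}

```text
time_s: 3.43
position: [0.5987, -0.234, 0.2313]
tool_rot: [[0.16, 0.987, -0.0], [0.987, -0.16, 0.0], [0.0, -0.0, -1.0]]
ft_force: [-0.1, 0.5, -0.9]
grip_width: 0.0849
gripper_force: 0.0
```

Run:
```python
from h import *
s=observe();print(np.round(s["q"],1),np.round(s["position"],4),np.round(s["tool_rot"],3).tolist())
im,d=cams.get_image("wrist");cv2.imwrite("pics/w1.png",im[:,:,::-1])
R=np.array(s["tool_rot"])
for q in("cap_1","drip_dish"):
  for r in cams.outline_of("wrist",q)[:3]:
    m=r["mask"]&(d>0);v,u=np.nonzero(m)
    if len(u)<10: continue
    w=world("wrist",np.c_[u,v],d[m],s);t=w[w[:,2]>np.percentile(w[:,2],97)-.006]
    c,rad=cv2.minEnclosingCircle(t[:,:2].astype(np.float32));c=np.array(c)
    print(q,round(r["p"],2),u.mean(),v.mean(),np.median(t[:,2]),"mid",(t.min(0)+t.max(0))/2,np.ptp(t,0),"circ",c,rad,"tooldelta",R.T@(np.r_[c,.118]-s["position"]))
```

```text
[-31.9  31.4  58.    0.   90.6 -22.7] [ 0.5987 -0.234   0.2313] [[0.16, 0.987, -0.0], [0.987, -0.16, 0.0], [0.0, -0.0, -1.0]]
cap_1 0.96 317.8872852233677 203.11271477663232 0.15268848131577759 mid [ 0.59985555 -0.23469157  0.15162773] [0.04636683 0.04602546 0.00725082] circ [ 0.59967721 -0.23490962] 0.0235107634216547 tooldelta [-0.00076128  0.00115643  0.1132515 ]
cap_1 0.77 293.09765625 34.74853515625 0.0426828217586272 mid [ 0.59887792 -0.07761538  0.04184495] [0.04564029 0.0460702  0.00723084] circ [ 0.59875262 -0.07762039] 0.02342124842107296 tooldelta [ 0.15436463 -0.02485724  0.11326729]
drip_dish 0.95 190.36204611714817 185.53591306652532 0.015832082255266056 mid [ 0.43885548 -0.22261091  0.01481793] [0.08912345 0.08863116 0.00765171] circ [ 0.43861821 -0.22301179] 0.04490984231233597 tooldelta [-0.01471846 -0.15973718  0.11326999]
```

View pics/w1.png

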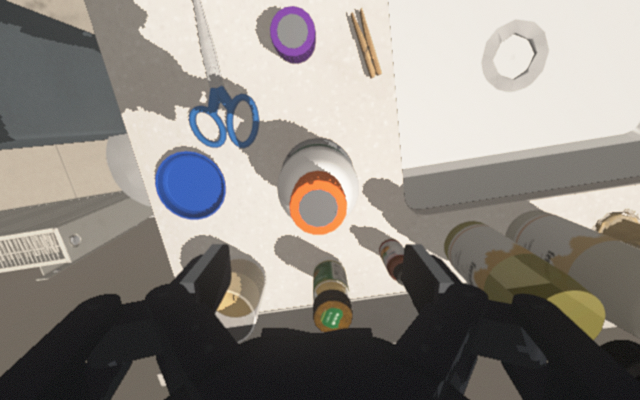

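The wrist picture shows the cap at (318,203), almost centred, and the dish at (190,186). The heights and diameters match the given sizes. I'll descend and grip.

Call:
{"fn": "move_arm", "kwargs": {"jaw": [8.5, 8.5, 8.5, 8.5, 8.5, 8.5, 8.5], "dp": [[-0.08, 0.12, 2], [0, 0, 2], [0, 0, 2], [0, 0, 2], [0, 0, 2], [0, 0, 1.4], [0, 0, 0]], "turn": [[0, 0, 0], [0, 0, 0], [0, 0, 0], [0, 0, 0], [0, 0, 0], [0, 0, 0], [0, 0, 0]]}}

```text
time_s: 4.17
position: [0.5985, -0.2343, 0.1142]
tool_rot: [[0.153, 0.988, -0.005], [0.988, -0.153, 0.003], [0.002, -0.005, -1.0]]
ft_force: [0.3, 0.2, -0.1]
grip_width: 0.0848
gripper_force: 0.0
```

Call:
{"fn": "move_arm", "kwargs": {"jaw": [4, 4, 4, 4, 4, 4, 4, 4, 4, 4], "dp": [[0, 0, 0], [0, 0, 0], [0, 0, 0], [0, 0, 0], [0, 0, 0], [0, 0, 0], [0, 0, 0], [0, 0, 0], [0, 0, 0], [0, 0, 0]], "turn": [[0, 0, 0], [0, 0, 0], [0, 0, 0], [0, 0, 0], [0, 0, 0], [0, 0, 0], [0, 0, 0], [0, 0, 0], [0, 0, 0], [0, 0, 0]], "force": 40}}

```text
time_s: 5.0
position: [0.6003, -0.2353, 0.119]
tool_rot: [[0.155, 0.988, 0.003], [0.988, -0.155, -0.002], [-0.001, 0.003, -1.0]]
ft_force: [-0.6, 0.3, 5.8]
grip_width: 0.046
gripper_force: 41.5
```

```bash
python3 -c "
from h import *
s=observe();print({k:np.round(v,3).tolist() for k,v in s.items()})"
```

```text
{'time_s': 5.0, 'q': [-31.903, 36.371, 67.867, 0.001, 75.592, -22.985], 'qvel': [0.003, -0.003, -0.0, -0.04, 0.058, 0.122], 'joint_efforts': [-0.121, -52.272, -19.843, 0.006, -0.157, 0.025], 'position': [0.6, -0.235, 0.119], 'tool_rot': [[0.155, 0.988, 0.003], [0.988, -0.155, -0.002], [-0.001, 0.003, -1.0]], 'ft_force': [-0.612, 0.321, 5.831], 'wrist_torque': [0.087, 0.141, 0.03], 'gripper_force': 41.482, 'grip_width': 0.046}
```

Call:
{"fn": "move_arm", "kwargs": {"jaw": [4, 4, 4, 4, 4, 4, 4], "dp": [[0, 0, -0.1], [0, 0, 0], [0, 0, 0], [0, 0, 0], [0, 0, 0], [0, 0, 0], [0, 0, 0]], "turn": [[0, 0, 0], [0, 0, 0.06], [0, 0, 0.06], [0, 0, 0.06], [0, 0, 0.06], [0, 0, 0], [0, 0, 0]]}}

```text
time_s: 5.58
position: [0.6, -0.2351, 0.119]
tool_rot: [[0.384, 0.923, 0.001], [0.923, -0.384, -0.001], [-0.0, 0.001, -1.0]]
ft_force: [0.4, 0.3, 4.3]
grip_width: 0.0458
gripper_force: 41.3
```

```bash
python3 -c "
from h import *
s=observe();print({k:np.round(s[k],3).tolist() for k in ('q','position','ft_force','wrist_torque','joint_efforts','grip_width','gripper_force')})"
```

```text
{'q': [-31.904, 36.378, 67.848, -0.002, 75.696, -9.319], 'position': [0.6, -0.235, 0.119], 'ft_force': [0.401, 0.28, 4.274], 'wrist_torque': [-0.053, -0.092, -0.024], 'joint_efforts': [-0.009, -53.526, -20.084, -0.04, 0.139, 0.168], 'grip_width': 0.046, 'gripper_force': 41.272}
```

Call:
{"fn": "move_arm", "kwargs": {"jaw": [4, 4, 4, 4, 4], "dp": [[0, 0, 0], [0, 0, 0], [0, 0, 0], [0, 0, 0], [0, 0, 0]], "turn": [[0, 0, 0.06], [0, 0, 0.06], [0, 0, 0.06], [0, 0, 0], [0, 0, 0]]}}

```text
time_s: 6.0
position: [0.6, -0.2352, 0.119]
tool_rot: [[0.542, 0.84, 0.001], [0.84, -0.542, -0.001], [0.0, 0.001, -1.0]]
ft_force: [-0.2, -0.4, 5.5]
grip_width: 0.0461
gripper_force: 41.4
```

```bash
python3 -c "
from h import *
s=observe();print({k:np.round(s[k],3).tolist() for k in ('q','position','ft_force','wrist_torque','joint_efforts','grip_width','gripper_force')})"
```

```text
{'q': [-31.907, 36.38, 67.846, -0.001, 75.692, 0.925], 'position': [0.6, -0.235, 0.119], 'ft_force': [-0.228, -0.374, 5.517], 'wrist_torque': [-0.073, -0.12, 0.048], 'joint_efforts': [0.038, -52.688, -19.55, -0.026, 0.207, 0.089], 'grip_width': 0.046, 'gripper_force': 41.364}
```

The cap has turned 24° with no torque, so clockwise is the opening way. I'll continue to about 75°.

Call:
{"fn": "move_arm", "kwargs": {"jaw": [4, 4, 4, 4, 4, 4, 4, 4, 4, 4, 4], "dp": [[0, 0, 0], [0, 0, 0], [0, 0, 0], [0, 0, 0], [0, 0, 0], [0, 0, 0], [0, 0, 0], [0, 0, 0], [0, 0, 0], [0, 0, 0], [0, 0, 0]], "turn": [[0, 0, 0.1], [0, 0, 0.1], [0, 0, 0.1], [0, 0, 0.1], [0, 0, 0.1], [0, 0, 0.1], [0, 0, 0.1], [0, 0, 0.1], [0, 0, 0.1], [0, 0, 0], [0, 0, 0]]}}

```text
time_s: 6.92
position: [0.5999, -0.2353, 0.1189]
tool_rot: [[0.995, 0.097, 0.001], [0.097, -0.995, -0.001], [0.001, 0.001, -1.0]]
ft_force: [0.2, -0.6, 6.3]
grip_width: 0.0461
gripper_force: 41.4
```

Call:
{"fn": "move_arm", "kwargs": {"jaw": [4, 4, 4, 4], "dp": [[0, 0, -0.3], [0, 0, -0.3], [0, 0, -0.3], [0, 0, 0]], "turn": [[0, 0, 0], [0, 0, 0], [0, 0, 0], [0, 0, 0]]}}

```text
time_s: 7.25
position: [0.5998, -0.235, 0.1278]
tool_rot: [[0.995, 0.096, 0.0], [0.096, -0.995, -0.0], [0.0, 0.0, -1.0]]
ft_force: [-0.2, 1.0, 0.2]
grip_width: 0.0459
gripper_force: 41.0
```

Run:
```python
from h import *
s=observe();print({k:np.round(s[k],3).tolist() for k in ('q','position','ft_force','wrist_torque','grip_width','gripper_force')})
im,d=cams.get_image("side")
for r in cams.outline_of("side","cap_1")[:3]:
    m=r["mask"]&(d>0);v,u=np.nonzero(m);w=world("side",np.c_[u,v],d[m]);print(r["p"],np.median(w,0),np.percentile(w[:,2],[2,98]))
```

```text
{'q': [-31.902, 35.906, 67.199, -0.002, 76.877, 52.61], 'position': [0.6, -0.235, 0.128], 'ft_force': [-0.211, 1.009, 0.166], 'wrist_torque': [-0.013, -0.031, -0.037], 'grip_width': 0.046, 'gripper_force': 40.995}
0.96 [0.63789205 0.03274728 0.14383237] [0.1098974  0.15369027]
0.95 [ 0.61165191 -0.07814275  0.03632737] [0.00186136 0.04425345]
0.91 [ 0.61385383 -0.23266881  0.15366054] [0.12116902 0.16261018]
```

The cap's underside rose from 0.110 to about 0.119 m with no load, so it is free. I'll lift it off, carry it to the dish and lower it.

Call:
{"fn": "move_arm", "kwargs": {"jaw": [4, 4, 4, 4, 4, 4, 4, 4], "dp": [[0, 0, -0.9], [0, 0, -0.9], [0, 0, -0.9], [0, 0, -0.9], [0, 0, -0.9], [0, 0, -0.9], [0, 0, -0.6], [0, 0, 0]], "turn": [[0, 0, 0], [0, 0, 0], [0, 0, 0], [0, 0, 0], [0, 0, 0], [0, 0, 0], [0, 0, 0], [0, 0, 0]]}}

```text
time_s: 8.02
position: [0.6002, -0.2352, 0.1891]
tool_rot: [[0.996, 0.095, 0.002], [0.095, -0.996, -0.001], [0.002, 0.002, -1.0]]
ft_force: [-0.3, 0.7, 0.5]
grip_width: 0.0464
gripper_force: 41.1
```

Call:
{"fn": "move_arm", "kwargs": {"jaw": [4, 4, 4, 4, 4, 4, 4, 4, 4, 4], "dp": [[-1, -0.17, 0], [-2, -0.34, 0], [-2, -0.34, 0], [-2, -0.34, 0], [-2, -0.34, 0], [-2, -0.34, 0], [-2, -0.34, 0], [-2, -0.34, 0], [-0.9, -0.17, 0], [0, 0, 0]], "turn": [[0, 0, 0], [0, 0, 0], [0, 0, 0], [0, 0, 0], [0, 0, 0], [0, 0, 0], [0, 0, 0], [0, 0, 0], [0, 0, 0], [0, 0, 0]]}}

```text
time_s: 8.85
position: [0.4377, -0.2227, 0.1875]
tool_rot: [[0.996, 0.094, -0.0], [0.094, -0.996, 0.0], [-0.0, -0.0, -1.0]]
ft_force: [0.1, -0.6, -0.5]
grip_width: 0.0461
gripper_force: 41.1
```

Call:
{"fn": "move_arm", "kwargs": {"jaw": [4, 4, 4, 4, 4, 4, 4, 4, 4, 4], "dp": [[0, 0, 1], [0, 0, 1.5], [0, 0, 1.5], [0, 0, 1.5], [0, 0, 1.5], [0, 0, 1.5], [0, 0, 1.2], [0, 0, 0.7], [0, 0, 0], [0, 0, 0]], "turn": [[0, 0, 0], [0, 0, 0], [0, 0, 0], [0, 0, 0], [0, 0, 0], [0, 0, 0], [0, 0, 0], [0, 0, 0], [0, 0, 0], [0, 0, 0]]}}

```text
time_s: 9.68
position: [0.4395, -0.2231, 0.0834]
tool_rot: [[0.995, 0.095, 0.0], [0.095, -0.995, 0.0], [0.0, -0.0, -1.0]]
ft_force: [-0.2, -0.5, 0.0]
grip_width: 0.0459
gripper_force: 41.1
```

Run:
```python
from h import *
s=observe();print({k:np.round(s[k],3).tolist() for k in ('q','position','ft_force','grip_width','gripper_force')})
im,d=cams.get_image("side");cv2.imwrite("pics/end.png",im[:,:,::-1])
for q in("cap_1","drip_dish"):
  for r in cams.outline_of("side",q)[:3]:
    m=r["mask"]&(d>0);v,u=np.nonzero(m)
    if len(u): w=world("side",np.c_[u,v],d[m]);print(q,r["p"],np.median(w,0),np.percentile(w[:,2],[2,98]))
```

```text
{'q': [-40.711, 25.912, 95.878, 0.004, 58.209, 43.844], 'position': [0.439, -0.223, 0.083], 'ft_force': [-0.161, -0.528, 0.025], 'grip_width': 0.046, 'gripper_force': 41.135}
cap_1 0.92 [0.63809037 0.03296357 0.14435512] [0.11064871 0.15366526]
cap_1 0.92 [ 0.61110898 -0.07839101  0.03624007] [0.00196824 0.04430257]
cap_1 0.77 [ 0.45414734 -0.22173172  0.10682132] [0.07680829 0.11847231]
drip_dish 0.89 [ 0.41894731 -0.21214717  0.00581637] [-0.00036075  0.07397021]
```

View pics/end.png

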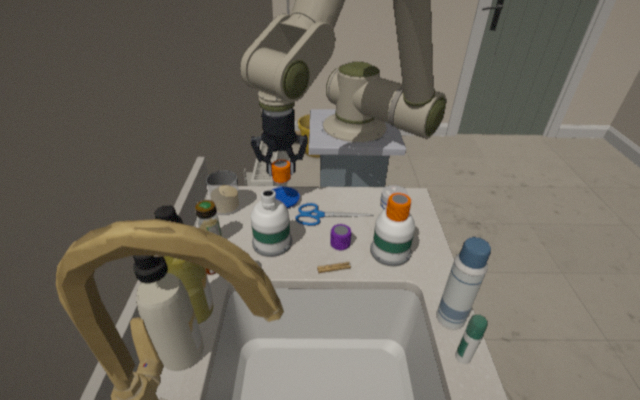

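The picture shows the cap upright in the fingers at (282,172), above the dish at (287,197). Its underside is at about 0.075 m. The opened canister's neck is bare at (268,200), and the other cap and the bystanders have not moved.

```bash
python3 -c "
from rig import ticket
print(ticket.close_job())"
```

```text
the job is handed in; nothing more can be done
None
```

The marked canister's cap opened clockwise and is off; I handed the job in at about 10 s, with the cap held upright over the middle of the drip dish, its underside about 7.5 cm above the worktop, and no verdict came back.

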